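# Hold the second bearer block in the book case for screwing

## Robot

A 6-joint arm with a two-finger parallel gripper is mounted at the origin on a cart in front of the work surface, level with it; the furniture and walls round the work are solid. World frame = base frame: x ahead of the robot, y to its left, z up, the work surface at z = 0. Lengths are in m, angles in rad, forces in N, time in s.
With the tool pointing down it reaches from about 0.375 to 0.825 m from the base axis. Payload 5.5 kg.
Tool frame: the origin (TCP) lies between the finger pads; the fingertips stand 14 mm ahead of it and the grasp point (between the pads) lies 5 mm behind it; z points along the fingers, y is the line along which they close (so a half turn about z gives the same grasp; the last joint's range is limited). The gripper opens to 85 mm and grips with 20 to 120 N. Pads are 22 mm wide; open, the fingers measure 114 mm over their backs; the gripper's body (76 mm by 85 mm) begins 54 mm behind the grasp point. The pads swing forward as they close: fully open they stand 13 mm farther back than shut.
Start: joints at [-1.144, 0.314, -0.047, 1.21, 0, 1.571], TCP at [0.248, -0.546, 0.245] pointing down, gripper open.
Joint ranges: [-2.67, 2.67], [-0.69, 1.73], [-1.03, 1.25], [-2.08, 2.16], [-1.42, 1.45], [-3.14, 3.14]. Speed limits (rad/s): [2.39, 2.39, 3.01, 3.14, 3.14, 3.14].

## Interface

Orientations are given as [roll, pitch, yaw] about the fixed x, y, z axes, in that order (R = Rz(yaw) Ry(pitch) Rx(roll)).
In Python, from bench import bot gives the robot as it stands.
- The arm moves only by the tool jog_arm, never from a script. Its argument "rows" is one flat list of numbers, 7 for each row, row after row: the finger opening in m, from 0 to 0.0854, then the shift along the tool's x, y, z in m, then the turn, a rotation vector about the tool's x, y, z in degrees. A call has exactly 8 rows; each row shifts and turns the commanded pose from where the row before left it, along the tool's axes as they then stand; what a row does not reach is not made up. A row lasts 1/12 s, in which the tool goes at most 41.7 mm and 7.16 degrees, less where a joint would pass 70% of its speed; a pose out of reach is approached as far as the arm can. A call with a gripper value outside its range is refused whole. The fingers move at their own pace and stop on an object; "grip_force" is the grip in N (left out, the last holds). Time passes only in rows, so rows that do not move let the fingers close, or fill a call up. It gives the time, the measured TCP pose, the force, the opening and the grip force at its end, in the units of the state.
- bot.get_obs(): the state, without advancing time (a new reading comes with each control period).
- bot.camera(name): name is "scene" or "top"; returns the picture (384x512x3 uint8, red, green, blue); there is no depth.
- bot.calibration(name): a dict with "mtx" (3x3 intrinsics, pixels), "extrinsics" (4x4, takes a point from camera to world coordinates). Camera axes: x right, y up, looking along -z (the intrinsics and any distortion apply to the point x, -y, -z); pixel columns grow to the right and rows downward; lengths in m; the calibration is good to about 2 mm. A picture is of the moment at which its call begins. calibration takes no time and is no camera call.
- bot.job_done(): hands the job in; it is judged then, once.
The state is a dict: "time_s": time; "joint_pos": joint angles; "qvel": joint speeds; "tau": joint torques, N m; "tool_pos": TCP position; "orientation": TCP orientation; "contact_force": force on the tool from outside, world axes, zero at the start; "torque": the same for the moment, N m; "opening": finger opening in m; "gripper_force": force on a finger pad.
Only numpy, scipy, OpenCV 4.12 (cv2) and the standard library are available. Lean on these libraries where they do the work, as an engineer would, in place of code of your own. Each camera call takes 0.05 s, during which the arm holds its last target. There are 200 camera calls.

## Task

Lift the lid of the book case until it rests back on its stops, then lay the loose beech block flat in the case and push it gently home against the inside of the left end wall, between the two corner pieces, like its twin already fitted at the right end. Keep it pressed there with a steady push of about 11 N (no less than 5, no more than 20) so that I can drive in the two screws from outside: finish while you are still pressing, with the lid still open, do not ram the wall, and leave the other things on the table where they are.

Things in the scene. Friction and masses are not known exactly. Their poses are not given: they have to be found in the camera images.
- case: shallow wooden book case on a 3 mm rubber mat, fixed, does not slide. Outside 168 (x, depth) x 276 (y, length), rim 58 mm above the table; walls 8 mm; inside 152 x 260, floor 11 mm above the table. Origin: its centre, at table height. x points from the front (knob) to the back (hinges), y from the right end to the left end, whose two brass screws stand proud outside, z up
- lid (a joint): opening angle of the case's lid, rad: 0 shut, 1.80 fully back on its brass stops. It moves freely: below about 1.5 it falls shut, beyond about 1.6 it falls back onto the stops and stays there by its weight
- lid_hinge (a point): middle of the lid's hinge line, on the back rim of the case: 84 mm behind the case's origin, 58 mm above the table. The lid is a board 171 x 282 x 14 mm with 3 mm overhang at the front and ends, 0.25 kg, that turns about the case's y axis
- lid_knob (a point): centre of the head of the brass knob on the lid's front edge: head 19 mm across, 13 mm long, on a 9 mm neck, centre 17 mm beyond the edge. Lid shut: 64 mm above the table, 104 mm in front of the case origin. It swings 188 mm from the hinge line (6 mm above it when shut) and points up, 240 mm above the table, when fully open. Axes as the case's when shut
- end_wall: left end wall of the case, rigid, the two started screws on its far side. Origin: on its inner face at mid depth and case floor height (11 mm above the table), 130 mm from the case's origin. Axes as the case's: y points out through the wall, the inside is at negative y. Upright triangular corner pieces (legs 11 mm) at its two ends leave 130 mm clear between them
- fitted_block: the twin block, already fixed in the case against the right end wall (fills the 40 mm next to it, 25 mm high). Origin: centre of its underside
- loose_block: loose beech block 40 x 120 x 25 mm, about 0.075 kg, lying on its wide side on the table to the right of the case. Origin: centre of its underside; x across the 40 mm width, y along the 120 mm length, z up. Fitted, its 120 x 25 mm side is flat against the end wall and its origin 20 mm inside the wall face
- screwdriver: screwdriver lying in front of the case, 170 mm long; bystander
- awl: binder's awl with dark wooden handle, 156 mm long, lying in front and to the right; bystander
- loupe: small black standing loupe, 37 mm across, 38 mm high; bystander
- thread_spool: wooden spool of pale thread, 31 mm across, 40 mm high, standing; bystander
- dropper_bottle: brown dropper bottle, 33 mm across, 102 mm high, standing; bystander
Mind the look-alikes: they are no part of the job. There is more than one size of the loose_block; the job needs the larger.

How it is judged:
On the way, in this order (a step that is already met when the one before it is completed fails the run):
1. the lid rests back on its stops (value of joint lid above 1.74 rad), for 0.3 s.
2. the block lies flat on the floor of the case, lid open (x of loose_block in the frame of end_wall between -0.018 and 0.018 m and z of loose_block in the frame of end_wall between -0.004 and 0.006 m and y of loose_block in the frame of end_wall between -0.2 and -0.015 m and angle between the z axis of loose_block and the z axis of case, either way round below 0.08 rad and value of joint lid above 1.74 rad), for 0.2 s.
At the end, for the whole second after the job is handed in: Lid on its stops (over 1.74 rad); block flat on the case floor (6 mm, 0.05 rad), long side against the left end wall (origin 17 to 23.5 mm from it, 0.05 rad), centred within 9 mm; the robot presses it to the wall with 5 to 20 N throughout the last second (value of joint lid above 1.74 rad and z of loose_block in the frame of end_wall between -0.004 and 0.006 m and x of loose_block in the frame of end_wall between -0.009 and 0.009 m and y of loose_block in the frame of end_wall between -0.0235 and -0.017 m and angle between the y axis of loose_block and the x axis of case, either way round below 0.05 rad and angle between the z axis of loose_block and the z axis of case, either way round below 0.05 rad and contact force between loose_block and end_wall between 5 and 20 N and contact force between any of the fingers, the arm and loose_block above 3 N); the arm keeps its last pose, push and grip.
It fails at once if the block is rammed against the end wall (over 40 N) (contact force between loose_block and end_wall above 40 N).
It fails at once if another thing on the table is shifted by more than 3 cm (distance of any of screwdriver, awl, loupe, thread_spool, dropper_bottle from where it was at the start of the episode above 0.03 m).
It also fails if it takes over 64 s, if anything falls off the work surface, if the arm or the gripper's body presses on something with over 40 N, if the wrist force passes 120 N, or if a joint passes its speed limit or range.

## Working session

There is one attempt and no reset: what is moved stays moved. The work goes in short steps, Python scripts to look and compute and a tool call to move; the robot and the scene stay as the last step left them, time stands still between calls to the robot, and variables do not carry over. Pictures are saved under pics/ and viewed, at most 10 in all, crops included, and the job is handed in when it is done.

Besides the shell and the picture viewer there is one more tool, called after ">>>" as a command line: name --argument value ..., lists and objects as JSON in quotes. jog_arm: Moves the arm, as the interface text tells. Its arguments: {"type":"object","properties":{"rows":{"type":"array","items":{"type":"number"}},"grip_force":{"type":"number"}},"required":["rows"]}

```bash
mkdir -p pics; ls; python3 - <<'E'
from bench import bot
import cv2,numpy as np
for n in("scene","top"):
    im=bot.camera(n); cv2.imwrite(f"pics/{n}0.png",cv2.resize(im[:,:,::-1],(800,600),interpolation=cv2.INTER_CUBIC))
    np.save(f"{n}0.npy",im)
    print(n,bot.calibration(n))
print(bot.get_obs())
E
```

```text
pics
scene {'mtx': array([[488.36581165,   0.        , 259.41153536],
       [  0.        , 488.36581165, 190.97454136],
       [  0.        ,   0.        ,   1.        ]]), 'extrinsics': array([[-0.7651986 ,  0.48462049, -0.42380901,  0.05036219],
       [-0.64363753, -0.59039463,  0.4869958 ,  0.54663558],
       [-0.01420642,  0.64542789,  0.76368908,  0.96882566],
       [ 0.        ,  0.        ,  0.        ,  1.        ]])}
top {'mtx': array([[390.50953293,   0.        , 261.91599457],
       [  0.        , 390.50953293, 194.60343466],
       [  0.        ,   0.        ,   1.        ]]), 'extrinsics': array([[ 0.01362504,  0.98078653, -0.19460765,  0.33874025],
       [-0.99990392,  0.01286749, -0.00515634, -0.00393022],
       [-0.00255315,  0.1946592 ,  0.98086761,  1.09217631],
       [ 0.        ,  0.        ,  0.        ,  1.        ]])}
{'time_s': 0.1, 'joint_pos': array([-1.14402362e+00,  3.14136656e-01, -4.80301403e-02,  1.21019466e+00,
       -2.58888939e-05,  1.57077983e+00]), 'qvel': array([-1.09915454e-03, -8.36771350e-04,  2.20166313e-03, -6.56956977e-04,
        3.10335525e-04, -1.22824069e-05]), 'tau': array([ 5.74560527e-04, -5.40767097e+01,  3.40539837e+01,  1.12244152e-02,
       -4.34226479e-05, -1.91372891e-05]), 'tool_pos': array([ 0.24813689, -0.54571061,  0.24450956]), 'orientation': array([-3.14002752e+00,  2.58630450e-05,  4.26789246e-01]), 'contact_force': array([-0.44269106,  0.18029044,  0.11923873]), 'torque': array([-0.01849894,  0.01903323,  0.0119178 ]), 'gripper_force': 0.0, 'opening': 0.08520152966123007}
```

View pics/top0.png

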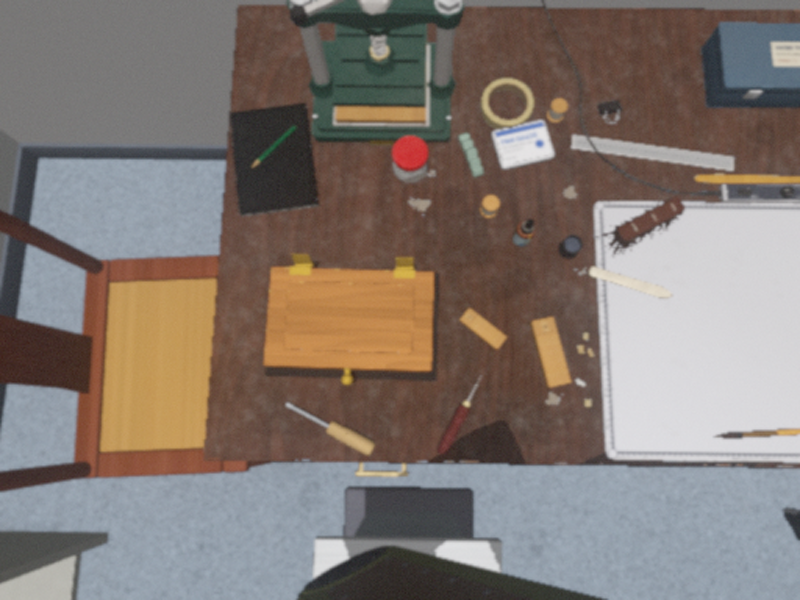

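View pics/scene0.png

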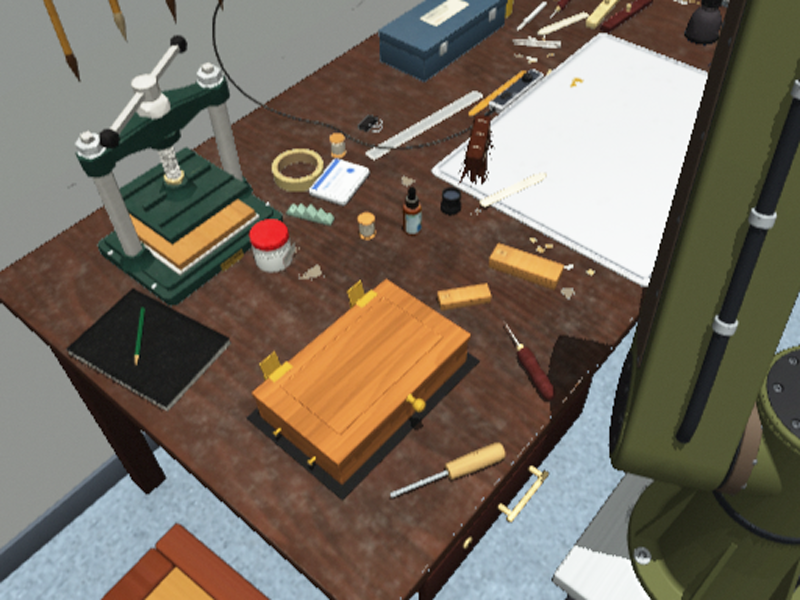

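```bash
cat > h.py <<'E'
from bench import bot
import cv2,numpy as np
C={n:bot.calibration(n) for n in("scene","top")}
def ray(n,u,v):
    c=C[n];d=np.linalg.inv(c["mtx"])@[u,v,1];d=c["extrinsics"][:3,:3]@(d*[1,-1,-1]);return c["extrinsics"][:3,3],d
def px2w(n,u,v,z):
    o,d=ray(n,u,v);return o+d*(z-o[2])/d[2]
def w2px(n,p):
    c=C[n];E=np.linalg.inv(c["extrinsics"]);q=(E@np.append(p,1))[:3]*[1,-1,-1];q=c["mtx"]@q;return q[:2]/q[2]
def crop(im,f,x0,x1,y0,y1,s):
    cv2.imwrite(f,cv2.resize(im[y0:y1,x0:x1,::-1],None,fx=s,fy=s,interpolation=cv2.INTER_CUBIC))
E
python3 - <<'E'
from h import *
a=np.load("top0.npy")
crop(a,"pics/topc.png",160,380,155,255,3.6)
b=np.load("scene0.npy")
crop(b,"pics/scc.png",150,370,145,310,3.6)
E
```

```text
(no output)
```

View pics/topc.png

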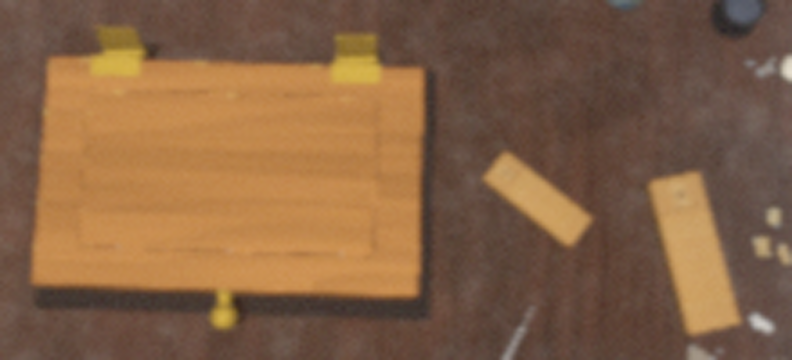

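View pics/scc.png

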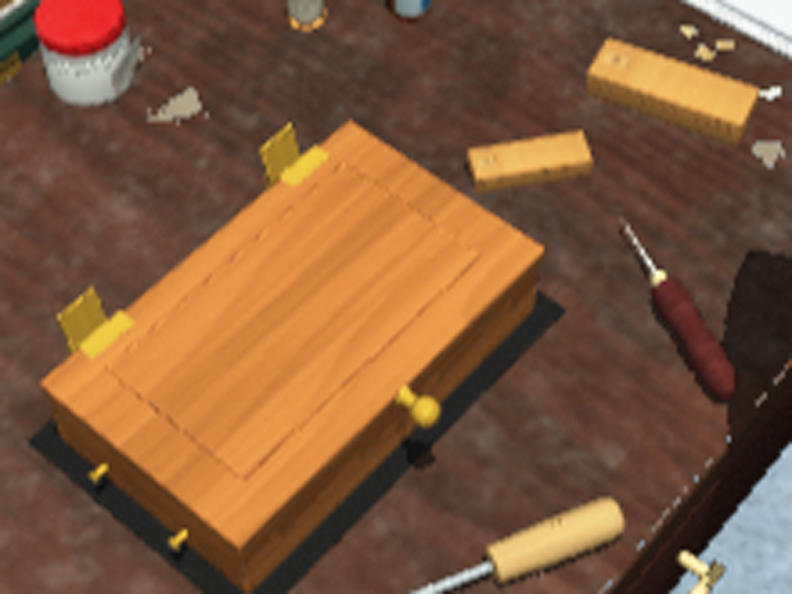

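```bash
python3 - <<'E'
from h import *
T=lambda p:(160+(p[0]+.5)/3.6-.5,155+(p[1]+.5)/3.6-.5)
S=lambda p:(150+(p[0]+.5)/3.6-.5,145+(p[1]+.5)/3.6-.5)
np.set_printoptions(precision=4,suppress=True)
def show(n,F,P,z):
    W=np.array([px2w(n,*F(p),z) for p in P]);print(n,W[:,:2].tolist(),"c",W.mean(0))
    for i in range(len(W)):
        e=W[(i+1)%len(W)]-W[i];print("  ",np.linalg.norm(e).round(4),np.degrees(np.arctan2(e[1],e[0])).round(2))
show("top",T,[(48,58),(426,68),(420,298),(33,286)],.072)
show("scene",S,[(43,382),(350,122),(543,250),(237,544)],.072)
print(px2w("top",*T((224,316)),.064),px2w("scene",*S((426,411)),.064))
show("top",T,[(651,183),(700,172),(739,323),(690,334)],.025)
show("scene",S,[(590,75),(608,38),(757,92),(743,124)],.025)
for n,p in dict(spool=(490,205),bottle=(523,235),loupe=(570,247),awlh=(445,445),awlt=(480,377),sdh=(370,448),sdt=(288,405),redcap=(410,150)).items():
    print(n,px2w("top",p[0]*.64,p[1]*.64,.02))
E
```

```text
top [[0.6035970420673333, 0.24224877397719624], [0.5995490391980371, -0.04099773926240522], [0.42788390619930017, -0.03761946004593928], [0.4328093531869854, 0.24323873157332293]] c [0.516  0.1017 0.072 ]
   0.2833 -90.82
   0.1717 178.87
   0.2809 89.0
   0.1708 -0.33
scene [[0.6032674095025162, 0.2414439760963678], [0.5977040874437293, -0.03634184596978163], [0.4298060515299049, -0.03195910781313105], [0.4372953275840361, 0.24557624928956723]] c [0.517  0.1047 0.072 ]
   0.2778 -91.15
   0.168 178.5
   0.2776 88.45
   0.166 -1.43
[0.4136 0.1047 0.064 ] [0.414  0.1054 0.064 ]
top [[0.5226422652178503, -0.21626896198700446], [0.5317356083254241, -0.25421395259448526], [0.41639924452160726, -0.27987761807723227], [0.407659329534169, -0.24268601360459957]] c [ 0.4696 -0.2483  0.025 ]
   0.039 -76.52
   0.1182 -167.46
   0.0382 103.22
   0.118 12.94
scene [[0.5203962922345535, -0.2134574190974433], [0.5322996271912743, -0.2526715334390318], [0.4167742807860696, -0.2764297605650552], [0.4076675312647657, -0.24372306895642115]] c [ 0.4693 -0.2466  0.025 ]
   0.041 -73.11
   0.1179 -168.38
   0.034 105.56
   0.1167 15.03
spool [ 0.7403 -0.1452  0.02  ]
bottle [ 0.6832 -0.2049  0.02  ]
loupe [ 0.6614 -0.2901  0.02  ]
awlh [ 0.3062 -0.0629  0.02  ]
awlt [ 0.423  -0.1238  0.02  ]
sdh [0.2994 0.0654 0.02  ]
sdt [0.3701 0.2097 0.02  ]
redcap [0.8477 0.0043 0.02  ]
```

>>> jog_arm --rows '[0.06,0,0,0,0,0,6.35,0.06,0,0,0,0,0,6.35,0.06,0,0,0,0,0,6.35,0.06,0,0,0,0,0,6.35,0.06,0.02,-0.03,0,0,0,0,0.06,0.02,-0.03,0,0,0,0,0.06,0.02,-0.03,0,0,0,0,0.06,0.02,-0.03,0,0,0,0]' --grip_force 30

```text
time_s: 0.77
tool_pos: [0.3306, -0.4261, 0.2448]
orientation: [-3.141, 0.0, -0.017]
contact_force: [0.5, -0.2, -0.6]
opening: 0.0599
gripper_force: 0.0
```

>>> jog_arm --rows '[0.06,0.02,-0.03,0,0,0,0,0.06,0.02,-0.03,0,0,0,0,0.06,0.02,-0.03,0,0,0,0,0.06,0.02,-0.03,0,0,0,0,0.06,0.02,-0.03,0,0,0,0,0.06,0.02,-0.03,0,0,0,0,0.06,0,-0.03,0,0,0,0,0.06,0,-0.03,0,0,0,0]'

```text
time_s: 1.43
tool_pos: [0.4548, -0.1878, 0.2448]
orientation: [-3.141, 0.001, -0.016]
contact_force: [0.2, -0.2, -0.5]
opening: 0.0599
gripper_force: 0.0
```

>>> jog_arm --rows '[0.06,-0.0058,-0.0365,0,0,0,0,0.06,-0.0058,-0.0365,0,0,0,0,0.06,-0.0058,-0.0365,0,0,0,0,0.06,-0.0058,-0.0365,0,0,0,0,0.06,-0.0058,-0.0365,0,0,0,0,0.06,-0.0058,-0.0365,0,0,0,0,0.06,-0.0058,-0.0365,0,0,0,0,0.06,-0.0058,-0.0365,0,0,0,0]'

```text
time_s: 2.1
tool_pos: [0.4113, 0.0411, 0.2471]
orientation: [-3.086, 0.001, 0.058]
contact_force: [-1.2, 0.0, 0.4]
opening: 0.0605
gripper_force: 0.0
```

>>> jog_arm --rows '[0.06,0,0,0.025,0,0,0,0.06,0,0,0.025,0,0,0,0.06,0,0,0.025,0,0,0,0.06,0,0,0.02,0,0,0,0.06,0,0,0.01,0,0,0,0.06,0,0,0,0,0,0,0.06,0,0,0,0,0,0,0.06,0,0,0,0,0,0]'

```text
time_s: 2.77
tool_pos: [0.4127, 0.0425, 0.1436]
orientation: [-3.084, -0.001, 0.06]
contact_force: [0.0, -0.4, 0.3]
opening: 0.0599
gripper_force: 0.0
```

```bash
cat >> h.py <<'E'
from scipy.spatial.transform import Rotation as Ro
np.set_printoptions(precision=4,suppress=True)
def go(pos,yaw,pitch=0.,n=8):
    o=bot.get_obs();R=Ro.from_euler("xyz",o["orientation"]);T=Ro.from_euler("xyz",[np.pi,pitch,yaw])
    print("rotvec deg (tool)",np.degrees((R.inv()*T).as_rotvec()),"shift in target frame",T.inv().apply(np.array(pos)-o["tool_pos"]),"force",o["contact_force"],"open",o["opening"])
E
python3 -c "
from h import *
go([.4135,.105,.066],-.017)
print(bot.get_obs()['joint_pos'])
h=np.linspace(0,1.76,25);p=np.c_[-.188*np.cos(h)+.006*np.sin(h),.188*np.sin(h)+.006*np.cos(h)];print(np.diff(p,axis=0).round(4).tolist())"
```

```text
rotvec deg (tool) [-3.2956  0.0722  4.3913] shift in target frame [-0.0003 -0.0625  0.0776] force [ 0.026  -0.3929  0.2832] open 0.05987250689253648
[ 0.0587  0.0386 -0.6251  0.9062  0.0575  3.1407]
[[0.0009, 0.0138], [0.002, 0.0137], [0.0029, 0.0135], [0.0039, 0.0132], [0.0049, 0.0129], [0.0058, 0.0125], [0.0067, 0.012], [0.0076, 0.0115], [0.0084, 0.0109], [0.0092, 0.0103], [0.0099, 0.0096], [0.0106, 0.0088], [0.0112, 0.008], [0.0118, 0.0072], [0.0123, 0.0063], [0.0127, 0.0054], [0.0131, 0.0045], [0.0133, 0.0035], [0.0136, 0.0025], [0.0137, 0.0015], [0.0138, 0.0005], [0.0138, -0.0005], [0.0137, -0.0015], [0.0136, -0.0025]]
```

>>> jog_arm --rows '[0.06,0,0,0,-3.3,0,0,0.06,0,0,0,0,0,-7,0.06,0,0,0,0,0,-7,0.06,0,0,0,0,0,-7,0.06,0,0,0,0,0,-7,0.06,0,0,0,0,0,-7,0.06,0,0,0,0,0,-7,0.06,0,0,0,0,0,-7]'

```text
time_s: 3.43
tool_pos: [0.4137, 0.0324, 0.144]
orientation: [-3.137, -0.008, 0.933]
contact_force: [-0.0, -0.0, 0.2]
opening: 0.0598
gripper_force: 0.0
```

>>> jog_arm --rows '[0.06,0,0,0,0,0,-7,0.06,0,0,0,0,0,-7,0.06,0,0,0,0,0,-7,0.06,0,0,0,0,0,-7,0.06,0,0,0,0,0,-7,0.06,0,0,0,0,0,-7,0.06,0,0,0,0,0,-7,0.06,0,0,0,0,0,-7]'

```text
time_s: 4.1
tool_pos: [0.4137, 0.0323, 0.144]
orientation: [3.137, -0.008, 1.911]
contact_force: [0.4, 0.7, 0.9]
opening: 0.0598
gripper_force: 0.0
```

>>> jog_arm --rows '[0.06,0,0,0,0,0,-7,0.06,0,0,0,0,0,-7,0.06,0,0,0,0,0,-7,0.06,0,0,0,0,0,-7,0.06,0,0,0,0,0,-7,0.06,0,0,0,0,0,-7,0.06,0,0,0,0,0,-7,0.06,0,0,0,0,0,-7]'

```text
time_s: 4.77
tool_pos: [0.4137, 0.0324, 0.144]
orientation: [3.132, -0.001, 2.888]
contact_force: [0.5, -0.2, -0.2]
opening: 0.0596
gripper_force: 0.0
```

```bash
python3 -c "
from h import *
go([.4135,.105,.066],np.pi-.017)
print(bot.get_obs()['joint_pos'])"
```

```text
rotvec deg (tool) [  0.5294   0.0095 -13.5471] shift in target frame [0.0015 0.0726 0.078 ] force [ 0.5484 -0.1889 -0.1513] open 0.05964897408339362
[ 0.0712  0.0376 -0.6238  0.9074  0.009   0.3246]
```

>>> jog_arm --rows '[0.06,0,0,0,0.5,0,-6.8,0.06,0,0,0,0,0,-6.8,0.06,0,0.024,0,0,0,0,0.06,0.0015,0.025,0,0,0,0,0.06,0,0.0235,0,0,0,0,0.06,0,0,0.02,0,0,0,0.06,0,0,0.02,0,0,0,0.06,0,0,0.018,0,0,0]'

```text
time_s: 5.43
tool_pos: [0.414, 0.1057, 0.0854]
orientation: [3.14, 0.0, 3.121]
contact_force: [-0.7, 0.8, 0.6]
opening: 0.0601
gripper_force: 0.0
```

```bash
python3 -c "
from h import *
go([.4135,.105,.066],np.pi-.017)
crop(bot.camera('scene'),'pics/k1.png',150,370,145,310,3.6)"
```

```text
rotvec deg (tool) [ 0.0694  0.0245 -0.222 ] shift in target frame [ 0.0005 -0.0008  0.0194] force [-0.6829  0.8065  0.5698] open 0.060072157808213116
```

View pics/k1.png

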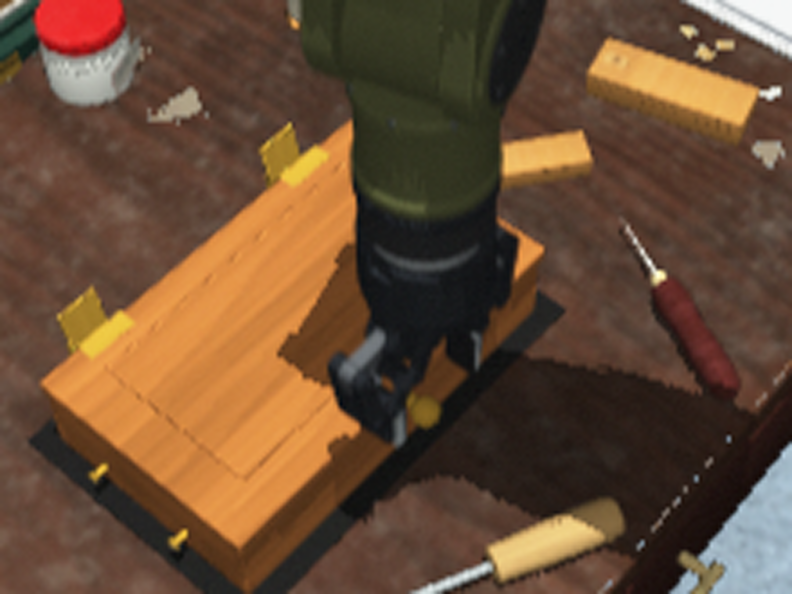

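>>> jog_arm --rows '[0.06,0.0005,0,0.01,0,0,0,0.06,0,0,0.009,0,0,0,0.03,0,0,0,0,0,0,0.01,0,0,0,0,0,0,0.01,0,0,0,0,0,0,0.01,0,0,0,0,0,0,0.01,0,0,0,0,0,0,0.01,0,0,0,0,0,0]'

```text
time_s: 6.15
tool_pos: [0.4127, 0.1059, 0.0665]
orientation: [3.139, -0.002, 3.12]
contact_force: [-2.0, 5.6, 6.1]
opening: 0.0165
gripper_force: 29.4
```

>>> jog_arm --rows '[0.01,-0.0009,0,-0.0138,0,0,0,0.01,-0.002,0,-0.0137,0,0,0,0.01,-0.0029,0,-0.0135,0,0,0,0.01,-0.0039,0,-0.0132,0,0,0,0.01,-0.0049,0,-0.0129,0,0,0,0.01,-0.0058,0,-0.0125,0,0,0,0.01,-0.0067,0,-0.012,0,0,0,0.01,-0.0076,0,-0.0115,0,0,0]' --grip_force 40

```text
time_s: 6.82
tool_pos: [0.4465, 0.1051, 0.1692]
orientation: [3.139, -0.004, 3.12]
contact_force: [-0.0, 6.4, -2.2]
opening: 0.0159
gripper_force: 39.1
```

>>> jog_arm --rows '[0.01,-0.0084,0,-0.0109,0,0,0,0.01,-0.0092,0,-0.0103,0,0,0,0.01,-0.0099,0,-0.0096,0,0,0,0.01,-0.0106,0,-0.0088,0,0,0,0.01,-0.0112,0,-0.008,0,0,0,0.01,-0.0118,0,-0.0072,0,0,0,0.01,-0.0123,0,-0.0063,0,0,0,0.01,-0.0127,0,-0.0054,0,0,0]'

```text
time_s: 7.48
tool_pos: [0.5327, 0.1034, 0.2368]
orientation: [3.139, -0.003, 3.121]
contact_force: [-4.8, 5.0, 11.1]
opening: 0.0158
gripper_force: 40.3
```

```bash
python3 -c "
from h import *
print(bot.get_obs()['contact_force'])
crop(bot.camera('scene'),'pics/k2.png',150,370,105,270,3.6)"
```

```text
[-4.7607  5.0427 11.0504]
```

View pics/k2.png

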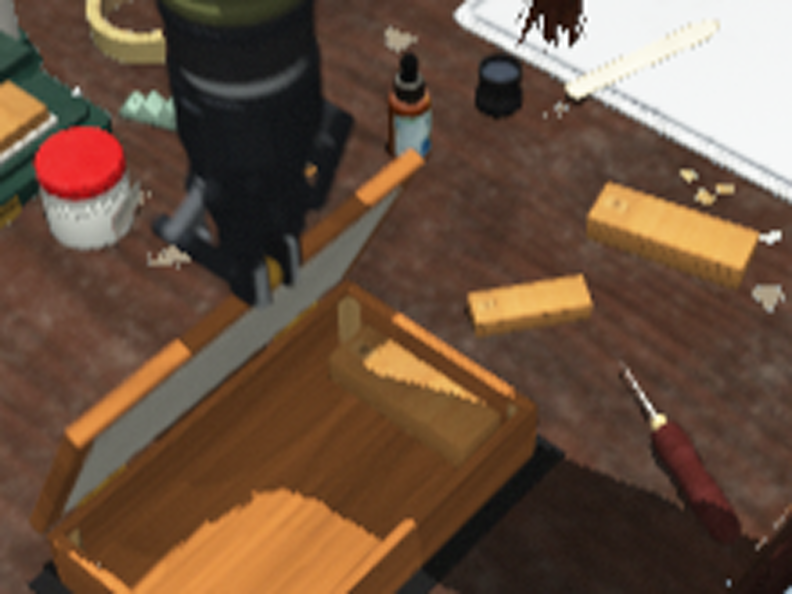

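>>> jog_arm --rows '[0.01,-0.0131,0,-0.0055,0,0,0,0.01,-0.0133,0,-0.0045,0,0,0,0.01,-0.0136,0,-0.003,0,0,0,0.01,-0.0137,0,-0.0015,0,0,0,0.01,-0.0138,0,-0.0005,0,0,0,0.01,-0.0138,0,0.0005,0,0,0,0.01,-0.0137,0,0.0015,0,0,0,0.01,-0.0136,0,0.0025,0,0,0]'

```text
time_s: 8.2
tool_pos: [0.6432, 0.1012, 0.2463]
orientation: [3.139, -0.0, 3.121]
contact_force: [-0.0, 4.3, 3.7]
opening: 0.0156
gripper_force: 40.5
```

>>> jog_arm --rows '[0.085,0,0,0,0,0,0,0.085,0,0,0,0,0,0,0.085,0,0,0,0,0,0,0.085,0,0,0,0,0,0,0.085,0,0,-0.01,0,0,0,0.085,0,0,-0.02,0,0,0,0.085,0,0,-0.02,0,0,0,0.085,0,0,-0.01,0,0,0]'

```text
time_s: 8.87
tool_pos: [0.6423, 0.0997, 0.3084]
orientation: [3.141, 0.0, 3.12]
contact_force: [-0.2, 0.5, 0.6]
opening: 0.0848
gripper_force: 0.0
```

>>> jog_arm --rows '[0.085,0.0215,-0.01,0,0,0,0,0.085,0.0215,-0.03,0,0,0,0,0.085,0.0215,-0.03,0,0,0,0,0.085,0.0215,-0.03,0,0,0,0,0.085,0.0215,-0.03,0,0,0,0,0.085,0.0215,-0.03,0,0,0,0,0.085,0.0215,-0.03,0,0,0,0,0.085,0.0215,-0.03,0,0,0,0]'

```text
time_s: 9.53
tool_pos: [0.4636, -0.1175, 0.3059]
orientation: [-3.141, -0.002, 3.12]
contact_force: [0.7, -0.4, 0.8]
opening: 0.0853
gripper_force: 0.0
```

```bash
python3 -c "
from h import *
go([.4695,-.2475,.1],np.radians(192.8))
print(bot.get_obs()['joint_pos'])
crop(bot.camera('scene'),'pics/k3.png',120,392,60,264,2.9)"
```

```text
rotvec deg (tool) [ -0.0034  -0.1299 -14.028 ] shift in target frame [ 0.0231 -0.1281  0.2059] force [ 0.7371 -0.4298  0.8099] open 0.08525799995062
[-0.2477  0.0664 -0.2119  1.2946 -0.0008 -0.2262]
```

View pics/k3.png

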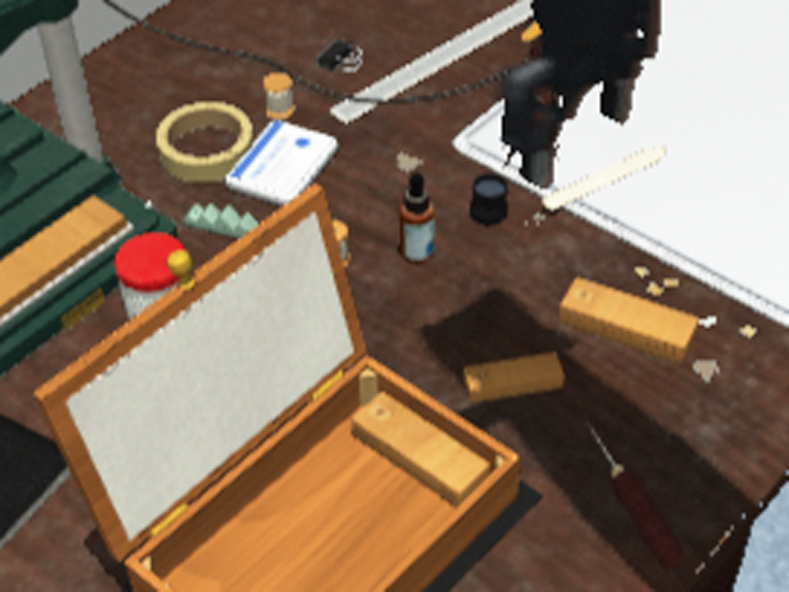

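>>> jog_arm --rows '[0.085,0,0,0,0,-0.1,-7,0.085,0,0,0,0,0,-7,0.085,0.0046,-0.0256,0.025,0,0,0,0.085,0.0046,-0.0256,0.025,0,0,0,0.085,0.0046,-0.0256,0.025,0,0,0,0.085,0.0046,-0.0256,0.025,0,0,0,0.085,0.0047,-0.0257,0.025,0,0,0,0.085,0,0,0.03,0,0,0]'

```text
time_s: 10.25
tool_pos: [0.4717, -0.2508, 0.1506]
orientation: [-3.138, 0.001, -2.923]
contact_force: [0.8, 0.4, 0.2]
opening: 0.0849
gripper_force: 0.0
```

```bash
python3 -c "
from h import *
go([.4695,-.2475,.018],np.radians(192.8))"
```

```text
rotvec deg (tool) [-0.2176  0.0526 -0.2538] shift in target frame [0.0014 0.0037 0.1326] force [0.7546 0.3735 0.1917] open 0.08493492083785606
```

>>> jog_arm --rows '[0.085,0.001,0.003,0.03,0,0,0,0.085,0,0,0.03,0,0,0,0.085,0,0,0.025,0,0,0,0.085,0,0,0.02,0,0,0,0.085,0,0,0.015,0,0,0,0.085,0,0,0.01,0,0,0,0.03,0,0,0.002,0,0,0,0.03,0,0,0,0,0,0]'

```text
time_s: 10.92
tool_pos: [0.4687, -0.2436, 0.0183]
orientation: [3.141, -0.002, -2.919]
contact_force: [0.1, 0.1, -0.7]
opening: 0.0635
gripper_force: 0.0
```

>>> jog_arm --rows '[0.03,0,0,0,0,0,0,0.03,0,0,0,0,0,0,0.03,0,0,0,0,0,0,0.03,0,0,0,0,0,0,0.03,0,0,0,0,0,0,0.03,0,0,0,0,0,0,0.03,0,0,0,0,0,0,0.03,0,0,0,0,0,0]'

```text
time_s: 11.58
tool_pos: [0.4701, -0.2443, 0.0198]
orientation: [-3.14, 0.001, -2.919]
contact_force: [-0.1, 0.3, 6.0]
opening: 0.0391
gripper_force: 41.7
```

```bash
python3 -c "
from h import *
go([.4695,-.2475,.018],np.radians(192.8))"
```

```text
rotvec deg (tool) [-0.0676  0.0527 -0.0537] shift in target frame [ 0.0013 -0.003   0.0018] force [-0.1136  0.2848  5.9778] open 0.03907352764091005
```

>>> jog_arm --rows '[0.03,0,0,-0.01,0,0,0,0.03,0,0,-0.025,0,0,0,0.03,0,0,-0.03,0,0,0,0.03,0,0,-0.03,0,0,0,0.03,0,0,-0.03,0,0,3.45,0.03,0,0,-0.02,0,0,3.45,0.03,0,0,-0.01,0,0,3.45,0.03,0,0,0,0,0,3.5]'

```text
time_s: 12.25
tool_pos: [0.4707, -0.2445, 0.1774]
orientation: [-3.139, 0.004, 3.119]
contact_force: [0.8, 0.6, 0.2]
opening: 0.0392
gripper_force: 40.9
```

>>> jog_arm --rows '[0.03,-0.004,0.015,0,0,0,0,0.03,-0.004,0.03,0,0,0,0,0.03,-0.004,0.03,0,0,0,0,0.03,-0.004,0.03,0,0,0,0,0.03,-0.004,0.03,0,0,0,0,0.03,-0.004,0.03,0,0,0,0,0.03,-0.004,0.03,0,0,0,0,0.03,-0.004,0.03,0,0,0,0]'

```text
time_s: 12.92
tool_pos: [0.5051, -0.0179, 0.1742]
orientation: [3.141, -0.001, 3.122]
contact_force: [0.8, 0.8, -0.5]
opening: 0.0391
gripper_force: 40.9
```

>>> jog_arm --rows '[0.03,-0.004,0.03,0,0,0,0,0.03,-0.003,0.03,0,0,0,0,0.03,-0.003,0.03,0,0,0,0,0.03,-0.003,0.03,0,0,0,0,0.03,0,0.03,0,0,0,0,0.03,0,0.015,0,0,0,0,0.03,0,0,0,0,0,0,0.03,0,0,0,0,0,0]'

```text
time_s: 13.58
tool_pos: [0.5212, 0.1459, 0.1738]
orientation: [-3.141, -0.001, 3.124]
contact_force: [0.4, -0.3, -0.6]
opening: 0.039
gripper_force: 40.9
```

```bash
python3 -c "
from h import *
go([.520,.1625,.031],np.radians(179))
print(bot.get_obs()['joint_pos'])
im=bot.camera('top')
crop(im,'pics/t2.png',150,310,110,230,5)"
```

```text
rotvec deg (tool) [-0.0088 -0.0721  0.0072] shift in target frame [0.0015 0.0166 0.1428] force [ 0.4288 -0.2552 -0.5819] open 0.038966168581001416
[ 0.2728  0.2449 -0.3054  1.0217  0.0002  0.2902]
```

View pics/t2.png

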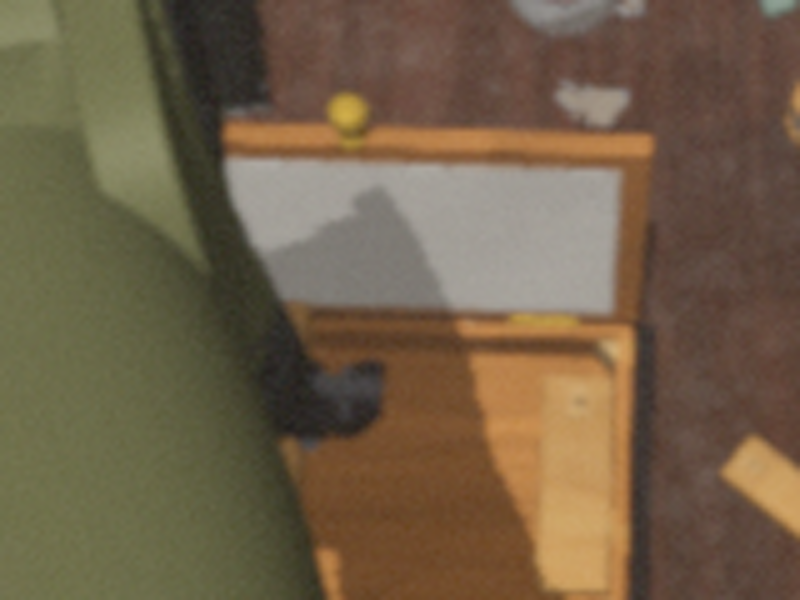

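>>> jog_arm --rows '[0.03,0.0015,0.0166,0,0,0,0,0.03,0,0,0.02,0,0,0,0.03,0,0,0.03,0,0,0,0.03,0,0,0.03,0,0,0,0.03,0,0,0.025,0,0,0,0.03,0,0,0.02,0,0,0,0.03,0,0,0.01,0,0,0,0.03,0,0,0.002,0,0,0]'

```text
time_s: 14.3
tool_pos: [0.5186, 0.1604, 0.0347]
orientation: [-3.14, -0.005, 3.121]
contact_force: [0.2, 0.4, -0.6]
opening: 0.0388
gripper_force: 40.9
```

```bash
python3 -c "
from h import *
go([.520,.1625,.031],np.radians(179))
T=lambda p:(150+(p[0]+.5)/5-.5,110+(p[1]+.5)/5-.5)
W=np.array([px2w('top',*T(p),.036) for p in [(545,375),(612,378),(606,590),(540,585)]]);m=W.mean(0)
print(W,m);c=np.array([.518,.1025]);r=np.radians(-1.1);x=np.array([np.cos(r),np.sin(r)]);y=np.array([-x[1],x[0]]);d=m[:2]-c;print(d@x,d@y)
print('knob',px2w('top',*T((348,112)),.24))"
```

```text
rotvec deg (tool) [-0.0635 -0.273  -0.1916] shift in target frame [-0.0014  0.0021  0.0037] force [ 0.1731  0.3655 -0.6074] open 0.03883593021081989
[[ 0.5764  0.0112  0.036 ]
 [ 0.5752 -0.026   0.036 ]
 [ 0.4574 -0.0237  0.036 ]
 [ 0.4596  0.0121  0.036 ]] [ 0.5172 -0.0066  0.036 ]
0.0012616521573810043 -0.10908043863373217
knob [0.6532 0.1007 0.24  ]
```

>>> jog_arm --rows '[0.03,0,0,0.001,0,0,0,0.03,0,0,0.001,0,0,0,0.03,0,0,0.001,0,0,0,0.03,0,0,0,0,0,0,0.055,0,0,0,0,0,0,0.06,0,0,0,0,0,0,0.06,0,0,0,0,0,0,0.06,0,0,0,0,0,0]'

```text
time_s: 14.97
tool_pos: [0.5204, 0.1621, 0.0337]
orientation: [3.141, -0.001, 3.122]
contact_force: [0.8, -0.2, 0.1]
opening: 0.0602
gripper_force: 0.0
```

>>> jog_arm --rows '[0.06,0,0,-0.015,0,0,0,0.06,0,0,-0.03,0,0,0,0.06,0,0,-0.03,0,0,0,0.06,0,0,-0.02,0,0,0,0.06,0,0,0,0,0,7,0.06,0,0,0,0,0,7,0.06,0,0,0,0,0,7,0.06,0,0,0,0,0,7]'

```text
time_s: 15.63
tool_pos: [0.5204, 0.1621, 0.1287]
orientation: [3.142, -0.001, 2.628]
contact_force: [0.2, -0.9, -0.4]
opening: 0.06
gripper_force: 0.0
```

>>> jog_arm --rows '[0.06,0,0,0,0,0,7,0.06,0,0,0,0,0,7,0.06,0,0,0,0,0,7,0.06,0,0,0,0,0,7,0.06,0,0,0,0,0,7,0.06,0,0,0,0,0,7,0.06,0,0,0,0,0,7,0.06,0,0,0,0,0,7]'

```text
time_s: 16.3
tool_pos: [0.5203, 0.162, 0.1284]
orientation: [-3.14, -0.0, 1.65]
contact_force: [-0.8, 0.3, -0.1]
opening: 0.0598
gripper_force: 0.0
```

```bash
python3 -c "
from h import *
go([.5185,.105,.034],np.radians(88.9))
print(bot.get_obs()['joint_pos'])
crop(bot.camera('scene'),'pics/k5.png',130,350,130,295,3.6)"
```

```text
rotvec deg (tool) [-0.074  -0.0173  5.656 ] shift in target frame [-0.057  -0.0007  0.0944] force [-0.7967  0.324  -0.1382] open 0.05977015777975699
[ 0.3015  0.2879 -0.3596  0.9245  0.0006  1.7928]
```

View pics/k5.png

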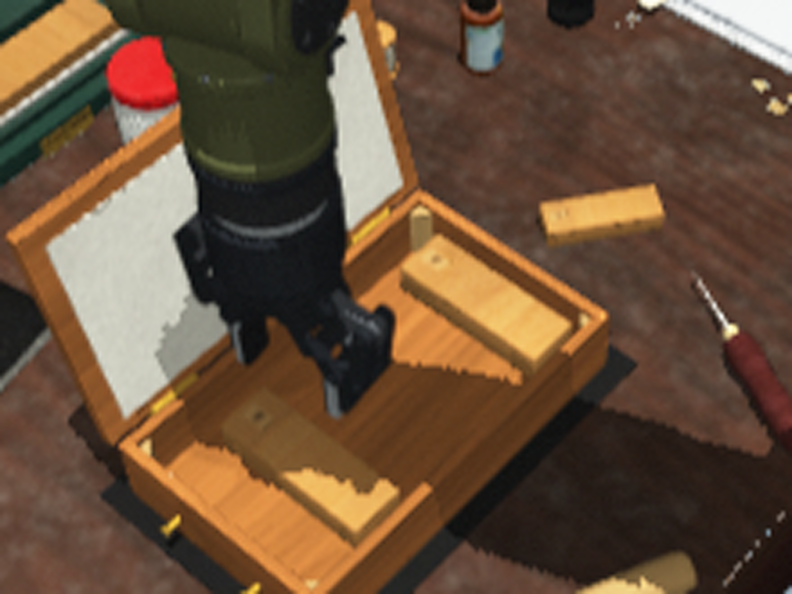

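>>> jog_arm --rows '[0.06,0,0,0,0,0,5.6,0.06,-0.028,0,0,0,0,0,0.06,-0.029,-0.0007,0,0,0,0,0.06,0,0,0.02,0,0,0,0.06,0,0,0.03,0,0,0,0.06,0,0,0.025,0,0,0,0.06,0,0,0.015,0,0,0,0.06,0,0,0.004,0,0,0]'

```text
time_s: 17.02
tool_pos: [0.5165, 0.1045, 0.0317]
orientation: [-3.136, 0.001, 1.561]
contact_force: [-0.7, 0.0, 0.2]
opening: 0.0599
gripper_force: 0.0
```

>>> jog_arm --rows '[0.06,0,0,0,0,0,0,0.06,0.006,0,0,0,0,0,0.06,0.006,0,0,0,0,0,0.06,0.006,0,0,0,0,0,0.06,0.005,0,0,0,0,0,0.06,0.004,0,0,0,0,0,0.06,0.004,0,0,0,0,0,0.06,0.004,0,0,0,0,0]'

```text
time_s: 17.68
tool_pos: [0.5194, 0.1406, 0.0347]
orientation: [-3.141, -0.0, 1.559]
contact_force: [-0.1, -0.4, 0.0]
opening: 0.0602
gripper_force: 0.3
```

```bash
python3 -c "
from h import *
go([.5195,.175,.034],np.radians(88.9))"
```

```text
rotvec deg (tool) [-0.0489 -0.0085  0.4182] shift in target frame [ 0.0344 -0.0005  0.0007] force [-0.1135 -0.3736  0.0428] open 0.06020556477252049
```

>>> jog_arm --rows '[0.06,0.004,0,0,0,0,0.4,0.06,0.004,0,0,0,0,0,0.06,0.004,0,0,0,0,0,0.06,0.004,0,0,0,0,0,0.06,0.003,0,0,0,0,0,0.06,0.003,0,0,0,0,0,0.06,0.003,0,0,0,0,0,0.06,0.002,0,0,0,0,0]'

```text
time_s: 18.35
tool_pos: [0.5197, 0.1674, 0.0343]
orientation: [-3.14, -0.0, 1.552]
contact_force: [-0.6, -0.0, -0.2]
opening: 0.0596
gripper_force: 0.2
```

```bash
python3 -c "
from h import *
go([.520,.180,.034],np.radians(88.9))
crop(bot.camera('scene'),'pics/k6.png',130,290,210,310,4.9)"
```

```text
rotvec deg (tool) [-0.0782 -0.0214  0.0079] shift in target frame [0.0126 0.0001 0.0003] force [-0.607  -0.0065 -0.229 ] open 0.059625265823213355
```

View pics/k6.png

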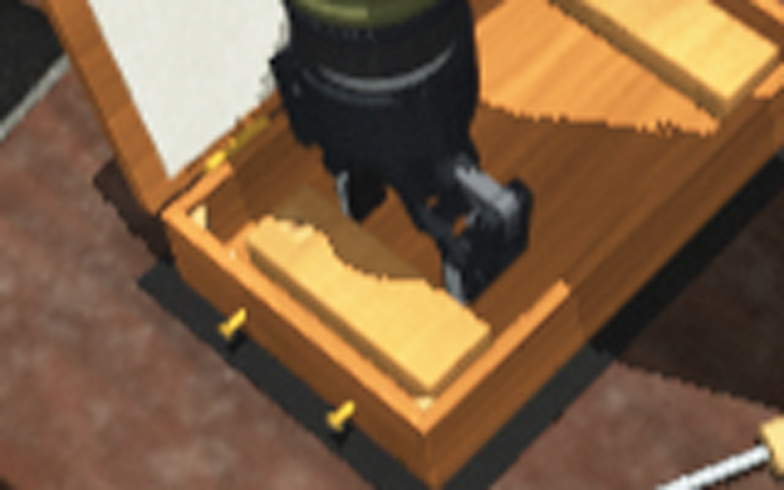

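```bash
python3 -c "
from h import *
c=np.array([.518,.1025]);r=np.radians(-1.1);x=np.array([np.cos(r),np.sin(r)]);y=np.array([-x[1],x[0]])
for p,z in [((432,390),.036),((249,230),.036),((490,326),.036),((440,428),.058),((163,208),.058)]:
  w=px2w('scene',130+(p[0]+.5)/4.9-.5,210+(p[1]+.5)/4.9-.5,z);d=w[:2]-c;print(p,(d@x).round(4),(d@y).round(4))"
```

```text
(432, 390) -0.0605 0.1154
(249, 230) 0.061 0.1113
(490, 326) -0.0578 0.0757
(440, 428) -0.0854 0.1336
(163, 208) 0.0865 0.1364
```

>>> jog_arm --rows '[0.06,0.0015,0,0,0,0,0,0.06,0.0015,0,0,0,0,0,0.06,0.0015,0,0,0,0,0,0.06,0.0015,0,0,0,0,0,0.06,0.001,0,0,0,0,0,0.06,0.001,0,0,0,0,0,0.06,0.0005,0,0,0,0,0,0.06,0.0005,0,0,0,0,0]'

```text
time_s: 19.07
tool_pos: [0.5199, 0.1761, 0.0344]
orientation: [-3.14, -0.0, 1.552]
contact_force: [0.2, -0.7, -0.1]
opening: 0.0599
gripper_force: 0.1
```

>>> jog_arm --rows '[0.06,0.0003,0,0,0,0,0,0.06,0.0003,0,0,0,0,0,0.06,0.0003,0,0,0,0,0,0.06,0.0003,0,0,0,0,0,0.06,0.0003,0,0,0,0,0,0.06,0,0,0,0,0,0,0.06,0,0,0,0,0,0,0.06,0,0,0,0,0,0]'

```text
time_s: 19.73
tool_pos: [0.52, 0.1776, 0.0345]
orientation: [-3.14, -0.0, 1.552]
contact_force: [-0.0, 0.2, -0.2]
opening: 0.0597
gripper_force: 0.0
```

>>> jog_arm --rows '[0.06,0.0004,0,0,0,0,0,0.06,0.0004,0,0,0,0,0,0.06,0.0004,0,0,0,0,0,0.06,0.0003,0,0,0,0,0,0.06,0,0,0,0,0,0,0.06,0,0,0,0,0,0,0.06,0,0,0,0,0,0,0.06,0,0,0,0,0,0]'

```text
time_s: 20.4
tool_pos: [0.52, 0.1791, 0.0344]
orientation: [-3.14, -0.0, 1.552]
contact_force: [-0.8, 0.4, 0.5]
opening: 0.0601
gripper_force: 0.0
```

>>> jog_arm --rows '[0.06,0.0004,0,0,0,0,0,0.06,0.0004,0,0,0,0,0,0.06,0.0004,0,0,0,0,0,0.06,0.0003,0,0,0,0,0,0.06,0,0,0,0,0,0,0.06,0,0,0,0,0,0,0.06,0,0,0,0,0,0,0.06,0,0,0,0,0,0]'

```text
time_s: 21.07
tool_pos: [0.52, 0.1806, 0.0344]
orientation: [-3.14, -0.0, 1.552]
contact_force: [-0.4, 0.3, -0.4]
opening: 0.06
gripper_force: 0.0
```

>>> jog_arm --rows '[0.06,0.0004,0,0,0,0,0,0.06,0.0004,0,0,0,0,0,0.06,0.0004,0,0,0,0,0,0.06,0.0003,0,0,0,0,0,0.06,0,0,0,0,0,0,0.06,0,0,0,0,0,0,0.06,0,0,0,0,0,0,0.06,0,0,0,0,0,0]'

```text
time_s: 21.73
tool_pos: [0.52, 0.1821, 0.0344]
orientation: [-3.14, -0.0, 1.552]
contact_force: [-0.9, 0.5, -1.0]
opening: 0.0601
gripper_force: 0.0
```

>>> jog_arm --rows '[0.06,0.0004,0,0,0,0,0,0.06,0.0004,0,0,0,0,0,0.06,0.0004,0,0,0,0,0,0.06,0.0003,0,0,0,0,0,0.06,0,0,0,0,0,0,0.06,0,0,0,0,0,0,0.06,0,0,0,0,0,0,0.06,0,0,0,0,0,0]'

```text
time_s: 22.4
tool_pos: [0.5199, 0.1829, 0.0344]
orientation: [-3.14, 0.001, 1.551]
contact_force: [-0.4, -4.7, 0.6]
opening: 0.0601
gripper_force: 2.6
```

>>> jog_arm --rows '[0.06,0.0003,0,0,0,0,0,0.06,0.0003,0,0,0,0,0,0.06,0,0,0,0,0,0,0.06,0,0,0,0,0,0,0.06,0,0,0,0,0,0,0.06,0,0,0,0,0,0,0.06,0,0,0,0,0,0,0.06,0,0,0,0,0,0]'

```text
time_s: 23.07
tool_pos: [0.52, 0.1829, 0.0344]
orientation: [-3.14, 0.002, 1.551]
contact_force: [-0.5, -7.8, 2.4]
opening: 0.0601
gripper_force: 3.6
```

>>> jog_arm --rows '[0.06,0.0003,0,0,0,0,0,0.06,0.0003,0,0,0,0,0,0.06,0,0,0,0,0,0,0.06,0,0,0,0,0,0,0.06,0,0,0,0,0,0,0.06,0,0,0,0,0,0,0.06,0,0,0,0,0,0,0.06,0,0,0,0,0,0]'

```text
time_s: 23.73
tool_pos: [0.52, 0.183, 0.0344]
orientation: [-3.141, 0.003, 1.551]
contact_force: [0.8, -9.2, 3.8]
opening: 0.0603
gripper_force: 4.5
```

```bash
python3 -c "
from h import *
for i in range(6):
  bot.camera('top');o=bot.get_obs();print(o['contact_force'],o['torque'],o['tool_pos'])
np.save('s9.npy',bot.camera('scene'));im=np.load('s9.npy')
# lid: knob brightness check near predicted px
u,v=w2px('scene',[.6503,.1,.24]).round().astype(int);print(u,v,im[v-3:v+4:3,u-3:u+4:3].tolist())"
```

```text
[ 0.0552 -8.7438  3.1932] [-1.8323  0.0116  0.0111] [0.52   0.183  0.0344]
[ -0.1177 -10.384    3.7237] [-1.8341 -0.0099  0.0012] [0.5199 0.183  0.0344]
[-0.3295 -9.377   3.8307] [-1.8235  0.0263  0.0595] [0.52   0.183  0.0344]
[-0.969  -9.364   3.7617] [-1.7636 -0.0095 -0.0753] [0.52   0.1829 0.0344]
[-0.245  -8.9034  3.7279] [-1.8292  0.0408  0.0192] [0.5199 0.183  0.0344]
[-1.3779 -9.76    2.4135] [-1.8335  0.0827  0.0224] [0.52   0.1829 0.0344]
183 151 [[[57, 59, 38], [62, 65, 42], [64, 67, 42]], [[67, 70, 45], [68, 70, 44], [64, 68, 42]], [[69, 71, 45], [68, 70, 44], [68, 72, 45]]]
```

>>> jog_arm --rows '[0.06,0.0003,0,0,0,0,0,0.06,0,0,0,0,0,0,0.06,0,0,0,0,0,0,0.06,0,0,0,0,0,0,0.06,0,0,0,0,0,0,0.06,0,0,0,0,0,0,0.06,0,0,0,0,0,0,0.06,0,0,0,0,0,0]'

```text
time_s: 24.75
tool_pos: [0.52, 0.183, 0.0344]
orientation: [-3.141, 0.004, 1.551]
contact_force: [0.3, -10.4, 3.7]
opening: 0.06
gripper_force: 5.0
```

```bash
python3 -c "
from h import *
F=[]
for i in range(8):
  im=bot.camera('top');F.append(bot.get_obs()['contact_force'])
print(np.mean(F,0),np.ptp(F,0))
c=np.array([.518,.1025,.058]);r=np.radians(-1.1);x=np.array([np.cos(r),np.sin(r),0]);y=np.array([-x[1],x[0],0]);
t=1.8;hg=c+.084*x
# right end of lid's front top edge on the inner side (light lining) vs open angle
for s in (0,-.05,-.1,-.13):
  for k in(.08,.169):
    p=hg+s*y+k*(-np.cos(t)*x+np.sin(t)*np.array([0,0,1]));u,v=w2px('top',p).round().astype(int);print(s,k,u,v,im[v,u])
hs=cv2.cvtColor(im,cv2.COLOR_RGB2HSV);m=cv2.inRange(hs,(22,130,90),(32,255,255))[100:165,180:260];ys,xs=np.nonzero(m);print(len(xs),xs.mean()+180 if len(xs) else 0,ys.mean()+100 if len(xs) else 0)
print(w2px('top',[.6505,.1,.24]))"
```

```text
[ -0.4078 -10.0311   3.7392] [1.9504 1.4528 1.477 ]
0 0.08 223 159 [165 160 154]
0 0.169 220 140 [133  94  56]
-0.05 0.08 243 159 [163 159 152]
-0.05 0.169 241 141 [134  93  60]
-0.1 0.08 263 160 [168 165 158]
-0.1 0.169 263 141 [142  98  61]
-0.13 0.08 274 160 [121  86  62]
-0.13 0.169 276 142 [135  90  58]
18 218.94444444444446 131.88888888888889
[219.4744 133.1273]
```

Lid open (knob seen where 1.80 rad predicts), push steady at about 10 N. Handing in.

```bash
python3 -c "
from bench import bot
print(bot.job_done())"
```

```text
the job is handed in; nothing more can be done
None
```

I handed the job in with the lid back on its stops, the larger block flat against the left end wall, and the arm holding a steady push of about 10 N; the judge's verdict was not reported.

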